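# Nudge a sprung holder plate home onto its three balls and clamp it

## Robot

A 6-joint arm with a two-finger parallel gripper is mounted at the origin on the work surface. World frame = base frame: x ahead of the robot, y to its left, z up, the work surface at z = 0. Lengths are in m, angles in rad, forces in N, time in s.
With the tool pointing down it reaches from about 0.35 to 0.8 m from the base axis. Payload 7.3 kg.
Tool frame: the origin (TCP) lies between the finger pads; the fingertips stand 8 mm ahead of it and the grasp point (between the pads) lies 11 mm behind it; y points along the fingers, z is the direction in which the jaws open and shut, and the axes are right-handed (so a half turn about y gives the same grasp; the last joint's range is limited). The gripper opens to 85 mm and grips with 20 to 120 N. Pads are 22 mm wide; open, the fingers measure 114 mm over their backs; the gripper's body (76 mm by 85 mm) begins 54 mm behind the grasp point. The pads swing forward as they close: fully open they stand 13 mm farther back than shut.
Start: joints at [-1.416, 0.342, 1.524, -0, 1.275, -0.146], TCP at [0.156, -0.501, 0.239] pointing down, gripper open.
Joint ranges: [-2.53, 2.53], [-0.77, 2.02], [0.04, 2.7], [-1, 4.14], [0.28, 2.66], [-3.11, 3.11]. Speed limits (rad/s): [2.57, 2.57, 3.14, 3.14, 3.14, 3.14].

## Interface

Orientations are given as a unit quaternion [w, x, y, z].
In Python, from bench import r gives the robot as it stands.
- The arm moves only by the tool carry_out, never from a script. Its argument "increments" is a list of rows, each a list of 3 entries, a list of its own where there are three numbers: the shift along the world's x, y, z in m, then the turn about the world's z in degrees, then the finger opening in m, from 0 to 0.0854. In form: [[[dx, dy, dz], yaw, hand], ...]. A call has 1 to 20 rows; each row shifts and turns the commanded pose from where the row before left it; what a row does not reach is not made up. A row lasts 1/8 s, in which the tool goes at most 62.5 mm and 10.7 degrees, less where a joint would pass 70% of its speed; a pose out of reach is approached as far as the arm can. A call with a gripper value outside its range is refused whole. The fingers move at their own pace and stop on an object; "grip_force" is the grip in N (left out, the last holds). Time passes only in rows, so rows that do not move let the fingers close. It gives the time, the measured TCP pose, the force and the opening at its end, in the units of the state.
- r.get_obs(): the state, without advancing time (a new reading comes with each control period).
- r.grab_frame(name): name is "scene" or "top" or "wrist"; returns the picture (420x560x3 uint8, red, green, blue); there is no depth.
- r.calibration(name): a dict with "intrinsics" (3x3 intrinsics, pixels), "dist" ([k1, k2, p1, p2, k3] as OpenCV has them; the pictures are not rectified), "extrinsics" (4x4, takes a point from world to camera coordinates). Camera axes: x right, y up, looking along -z (the intrinsics and any distortion apply to the point x, -y, -z); pixel columns grow to the right and rows downward; lengths in m; the calibration is good to about 2 mm. A picture is of the moment at which its call begins: read the wrist's pose just before it. calibration takes no time and is no camera call; for the wrist camera it gives the pose at the moment of the call.
- r.hand_in(): hands the job in, once; it reports no verdict.
Trained networks look in the newest picture that a camera, given by its name, has taken for a name from the list of things; names that differ only in an ending like _2 or _b are one class to them, and where a whole thing is asked for, a point or a joint stands for the part that bears it (a point fixed in the world has none). Each returns a list of dicts, best first, with "score" (0 to 1); they miss things now and then, are a little off and sometimes report something else, mostly with a low value. They report only what shows in the picture. A call takes as long as a camera call. They do not tell look-alikes from the thing itself.
- r.recognise(camera, name): "box" ([left, top, width, height] in pixels, round what is visible of it).
- r.mark_of(camera, name): "point" ([column, row] in pixels: a listed point, or the origin of a listed thing).
The state is a dict: "t": time; "q": joint angles; "joint_vel": joint speeds; "joint_torque": joint torques, N m; "eef_pos": TCP position; "tool_rot": TCP orientation; "contact_force": force on the tool from outside, world axes, zero at the start; "ft_torque": the same for the moment, N m; "finger_gap": finger opening in m.
Only numpy, scipy, OpenCV 4.12 (cv2) and the standard library are available. Lean on these libraries where they do the work, as an engineer would, in place of code of your own. Each camera call takes 0.05 s, during which the arm holds its last target.

## Task

The aluminium holder plate has been knocked towards the robot, so that its two front slots have come off their balls. Gently push it back by its front edge until it drops fully home and level on all three balls, then swing the clamp bar right across over it to its stop; leave the other things on the bench where they are.

Things in the scene. Friction and masses are not known exactly. Their poses are not given: they have to be found in the camera images.
- plate: aluminium plate, 8 mm thick, on three fixed 20 mm balls; springs pull it down and lightly homeward. Origin: on its underside, at the far ball's place when home. x points away from the robot, y left, z up; front edge x = -85, far edge +54, sides y = +/-68 mm. On it a round watch movement, 34 mm across, 9 mm high, at x = -46. Home is 16-27 mm ahead, turned up to 0.1 rad; the balls are not tracked: feel for it
- over_left (a point): top of the plate at the centre of its left front slot (16 mm along x, 32 mm along y, through the plate; centre x = -65, y = +48 mm in the plate's frame). about 50 mm above the bench when this slot is home on its ball, 53 to 58 mm while it is off it
- over_right (a point): the same for the right front slot (centre x = -65, y = -48 mm): about 50 mm above the bench when home, 53 to 58 mm while off its ball
- over_far (a point): top of the plate above its origin, in the far slot (along x, from x = -24 to +44 mm, 16 mm wide), whose ball stays in it and guides and pivots the plate. about 50 mm above the bench when home
- front_edge (a point): middle of the front edge at half thickness: where to push, along the plate's x, closed fingertips about 35 mm above the bench. Sliding takes 1 to 5 N; the end that reaches its ball first drops about 5 mm and stops, and the plate pivots about it. Dropped, it resists firmly: about 7 N is a safe stop, some 15 N or more may climb out and runs on past (up to 14 mm). Over 25 N is too rough
- far_edge (a point): middle of the far edge at half thickness, 139 mm from the front edge; push here to bring back a plate that has run past. The dark steel base under it all is 165 x 185 mm, 12 mm thick, reaching about 20 mm beyond the plate on the clamp's side when home
- clamp (a joint): angle of the clamp bar about its upright pivot, rad: 0 parked beside the plate, pointing away from the robot; grows clockwise seen from above to the stop at 1.5, where it lies across over the plate's left front slot. Bar 12 mm wide, 52 to 58 mm above the bench (2 mm over a plate that is home, but blocked by one that is not). Stays where left; about 0.5 N at its pin
- clamp_pin (a point): centre of the top of the upright pin (10 mm across) at the free end of the clamp bar; top 91 mm above the bench, the pin reaching 33 mm down to the bar; 58 mm from the pivot. Push it sideways.
- clamp_pivot (a point): the clamp bar's pivot, at the underside of the bar (52 mm above the bench), beside the plate's left edge
- dome: small glass dust dome, a bystander: leave it where it is. Origin at the middle of its underside. 56 mm across, 50 mm high, stands just beyond the plate's far edge.
- loupe: black eye loupe, a bystander: leave it where it is. Origin at the middle of its underside. 34 mm across, 28 mm high, to the right of the plate.
- tweezers: brass tweezers, a bystander: leave it where it is. Origin at the middle of its underside. lying, 130 x 14 x 6 mm, long along its x, to the right of the plate's front half.
- driver_stand: wooden screwdriver stand, a bystander: leave it where it is. Origin at the middle of its underside. 84 mm across, 110 mm high.
- parts_tray: green parts tray, a bystander: leave it where it is. Origin at the middle of its underside. 100 x 200 x 28 mm.
- jar: small jar, a bystander: leave it where it is. Origin at the middle of its underside. 60 mm across, 75 mm high.
- dust_blower: dust blower bulb, a bystander: leave it where it is. Origin at the middle of its underside. 68 mm across, 105 mm high.
There are look-alikes about, which are no part of the job. What is shaped like the part that bears plate but orange is not meant.

How it is judged:
On the way:
1. the plate is home on all three balls while the clamp bar is still parked beside it (height (world z) of over_left between 0.046 and 0.0518 m and height (world z) of over_right between 0.046 and 0.0518 m and height (world z) of over_far between 0.046 and 0.0518 m and value of joint clamp below 0.3 rad), for 0.3 s.
At the end, for the whole second after the job is handed in: the plate rests on all three balls (each of the three points over the slots is 46 to 51.8 mm above the bench) and the clamp bar is swung over it, to at least 1.25 of its 1.5 rad (height (world z) of over_left between 0.046 and 0.0518 m and height (world z) of over_right between 0.046 and 0.0518 m and height (world z) of over_far between 0.046 and 0.0518 m and value of joint clamp above 1.25 rad and linear speed of plate below 0.02 m/s); the robot touches nothing.
It fails at once if the plate is pushed with more than 25 N (contact force between any of the fingers, the arm and plate above 25 N).
It fails at once if another thing on the bench is shifted by more than 20 mm (distance of any of dome, loupe, tweezers, driver_stand, parts_tray, jar, dust_blower from where it was at the start of the episode above 0.02 m).
It also fails if it takes over 58 s, if anything falls off the work surface, if the arm or the gripper's body presses on something with over 40 N, if the wrist force passes 120 N, or if a joint passes its speed limit or range.

## Working session

There is one attempt and no reset: what is moved stays moved. The work goes in short steps, Python scripts to look and compute and a tool call to move; the robot and the scene stay as the last step left them, time stands still between calls to the robot, and variables do not carry over. Pictures are saved under pics/ and viewed, and the job is handed in when it is done.

Besides the shell and the picture viewer there is one more tool, called after "Emit:" by a JSON object that holds its "name" and its "arguments". carry_out: Moves the arm, as the interface text tells. Its arguments: {"type":"object","properties":{"increments":{"type":"array","items":{"type":"array"}},"grip_force":{"type":"number"}},"required":["increments"]}

```bash
ls; mkdir -p pics; cat > h.py <<'E'
import numpy as np, cv2
from bench import r
def save(cam,fn,scale=1):
    im=np.asarray(r.grab_frame(cam)); cv2.imwrite('pics/'+fn,im[:,:,::-1]); return im
def ray(cam,px,c=None):
    c=c or r.calibration(cam)
    K=np.array(c['intrinsics'],float);d=np.array(c['dist'],float);E=np.array(c['extrinsics'],float)
    u=cv2.undistortPoints(np.array([[px]],float),K,d)[0,0]
    v=np.array([u[0],-u[1],-1.0]); R=E[:3,:3];t=E[:3,3]
    return -R.T@t, R.T@v/np.linalg.norm(v)
def atz(cam,px,z,c=None):
    o,v=ray(cam,px,c); return o+v*(z-o[2])/v[2]
def tri(rays):
    A=np.zeros((3,3));b=np.zeros(3)
    for o,v in rays:
        P=np.eye(3)-np.outer(v,v);A+=P;b+=P@o
    x=np.linalg.solve(A,b); return x,[np.linalg.norm((np.eye(3)-np.outer(v,v))@(x-o)) for o,v in rays]
def proj(cam,p,c=None):
    c=c or r.calibration(cam)
    K=np.array(c['intrinsics'],float);d=np.array(c['dist'],float);E=np.array(c['extrinsics'],float)
    q=E[:3,:3]@np.array(p)+E[:3,3]; q=np.array([q[0],-q[1],-q[2]])
    return cv2.projectPoints(q.reshape(1,1,3),np.zeros(3),np.zeros(3),K,d)[0][0,0]
E
python3 - <<'E'
from h import *
for k,v in r.get_obs().items(): print(k,np.round(v,4))
for c in('scene','top','wrist'): save(c,'a_'+c+'.png'); C=r.calibration(c); E=np.array(C['extrinsics']); print(c,np.round(-E[:3,:3].T@E[:3,3],3),np.round(C['intrinsics'],1).tolist(),C['dist'])
E
```

```text
pics
t 0.0
q [-1.416   0.3428  1.525  -0.      1.2754 -0.146 ]
joint_vel [ 0.0005 -0.     -0.0011 -0.0002 -0.0013 -0.0002]
joint_torque [-2.00000e-04 -4.33676e+01 -2.46012e+01 -2.00000e-04  7.80000e-03
  0.00000e+00]
eef_pos [ 0.1555 -0.501   0.2386]
tool_rot [ 0.106  -0.106   0.6997 -0.6986]
contact_force [-0.4119 -0.5424  0.5927]
ft_torque [-0.02    0.0365 -0.046 ]
finger_gap 0.0854
scene [ 1.337 -0.428  0.794] [[470.4, 0.0, 284.7], [0.0, 470.4, 210.8], [0.0, 0.0, 1.0]] [-0.15421952  0.          0.          0.          0.        ]
top [0.332 0.022 1.16 ] [[389.7, 0.0, 278.0], [0.0, 389.7, 209.0], [0.0, 0.0, 1.0]] [-0.0342606  0.         0.         0.         0.       ]
wrist [ 0.23  -0.479  0.373] [[308.3, 0.0, 281.7], [0.0, 308.3, 212.3], [0.0, 0.0, 1.0]] [-0.05539991  0.          0.          0.          0.        ]
```

View pics/a_scene.png

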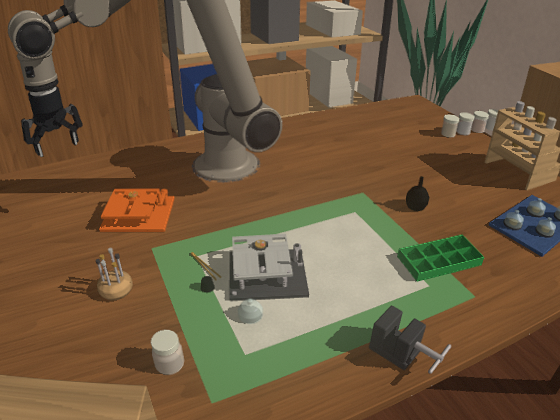

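View pics/a_top.png

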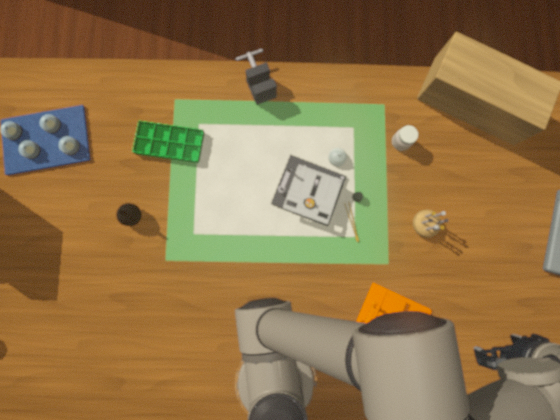

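```bash
python3 - <<'E'
from h import *
for n in ['plate','over_left','over_right','over_far','front_edge','far_edge','clamp_pin','clamp_pivot','dome','loupe','tweezers','driver_stand','parts_tray','jar','dust_blower']:
    for c in('scene','top'):
        l=r.mark_of(c,n)
        print(n,c,[(np.round(d['point'],1).tolist(),round(d['score'],2)) for d in l[:3]])
print(r.get_obs()['t'])
E
```

```text
plate scene [([132.6, 206.0], 0.65), ([262.0, 258.9], 0.6)]
plate top [([316.7, 188.8], 0.74), ([401.0, 320.9], 0.7)]
over_left scene [([279.1, 239.8], 0.81), ([150.7, 192.1], 0.67), ([169.6, 364.7], 0.48)]
over_left top [([291.8, 202.4], 0.71)]
over_right scene [([122.4, 194.3], 0.68), ([242.3, 239.1], 0.59), ([260.2, 259.3], 0.23)]
over_right top [([325.8, 213.8], 0.6)]
over_far scene [([262.9, 258.5], 0.9), ([127.4, 204.8], 0.77), ([251.8, 316.7], 0.33)]
over_far top [([314.3, 189.7], 0.96), ([401.9, 317.4], 0.57), ([338.3, 160.6], 0.38)]
front_edge scene [([135.5, 188.9], 0.73), ([260.9, 239.0], 0.7), ([262.6, 259.4], 0.52)]
front_edge top [([305.4, 217.4], 0.62)]
far_edge scene [([262.0, 278.5], 0.87), ([126.5, 216.3], 0.57)]
far_edge top [([410.5, 299.1], 0.94), ([321.7, 168.4], 0.61)]
clamp_pin scene [([301.1, 250.0], 0.73), ([157.6, 193.6], 0.65), ([263.3, 256.4], 0.32)]
clamp_pin top [([287.6, 167.6], 0.7), ([373.9, 307.5], 0.54)]
clamp_pivot scene [([296.4, 246.1], 0.61), ([164.7, 195.0], 0.53)]
clamp_pivot top [([281.0, 184.7], 0.69), ([365.8, 325.3], 0.67)]
dome scene [([249.5, 315.7], 0.92)]
dome top [([339.1, 160.5], 0.72)]
loupe scene [([208.7, 288.7], 0.72)]
loupe top [([361.6, 199.6], 0.57)]
tweezers scene [([208.4, 268.8], 0.4), ([206.6, 288.2], 0.32)]
tweezers top [([351.2, 220.2], 0.51)]
driver_stand scene [([117.5, 288.2], 0.86)]
driver_stand top [([426.1, 224.4], 0.55), ([359.3, 198.7], 0.52)]
parts_tray scene [([439.8, 258.7], 0.56), ([247.8, 316.5], 0.51)]
parts_tray top [([170.9, 144.4], 0.63), ([339.5, 158.0], 0.22)]
jar scene [([170.0, 364.5], 0.75), ([248.6, 317.2], 0.67)]
jar top [([352.3, 222.2], 0.74), ([401.1, 141.4], 0.68), ([130.2, 217.2], 0.6)]
dust_blower scene [([415.2, 203.3], 0.91)]
dust_blower top [([130.3, 218.6], 0.94)]
1.65
```

The aluminium plate is at top (314,190) / scene (262,258). The orange look-alike at top (401,318) / scene (133,206) isn't meant, because it's the wrong colour. Next I triangulate and make one enlarged crop.

```bash
python3 - <<'E'
from h import *
m={'over_left':((279.1,239.8),(291.8,202.4),.055),'over_right':((242.3,239.1),(325.8,213.8),.055),'over_far':((262.9,258.5),(314.3,189.7),.05),'front_edge':((260.9,239),(305.4,217.4),.05),'far_edge':((262,278.5),(321.7,168.4),.046),'pin':((301.1,250),(287.6,167.6),.091),'pivot':((296.4,246.1),(281,184.7),.052),'dome':((249.5,315.7),(339.1,160.5),0),'loupe':((208.7,288.7),(361.6,199.6),0),'tweez':((208.4,268.8),(351.2,220.2),.003)}
for n,(s,t,z) in m.items():
    x,e=tri([ray('scene',s),ray('top',t)]); print(n,np.round(x,3),np.round(e,4),'s@z',np.round(atz('scene',s,z)[:2],3),'t@z',np.round(atz('top',t,z)[:2],3))
s=cv2.imread('pics/a_scene.png')[215:335,180:340]; t=cv2.imread('pics/a_top.png')[140:250,260:380]
cv2.imwrite('pics/crop.png',np.hstack([cv2.resize(s,(427,320),interpolation=2),cv2.resize(t,(349,320),interpolation=2)]))
E
```

```text
over_left [ 0.512 -0.038  0.057] [0.0002 0.0002] s@z [ 0.509 -0.037] t@z [ 0.512 -0.038]
over_right [ 0.481 -0.129  0.068] [0.0054 0.0054] s@z [ 0.469 -0.119] t@z [ 0.481 -0.136]
over_far [ 0.552 -0.101  0.051] [0.0022 0.0022] s@z [ 0.552 -0.099] t@z [ 0.552 -0.104]
front_edge [ 0.473 -0.075  0.043] [0.0041 0.0041] s@z [ 0.482 -0.074] t@z [ 0.47  -0.078]
far_edge [ 0.615 -0.127  0.049] [0.0016 0.0016] s@z [ 0.611 -0.127] t@z [ 0.617 -0.126]
pin [ 0.605 -0.024  0.091] [0.0009 0.0009] s@z [ 0.605 -0.025] t@z [ 0.605 -0.023]
pivot [ 0.56  -0.01   0.064] [0.0038 0.0038] s@z [ 0.546 -0.006] t@z [ 0.564 -0.006]
dome [ 0.658 -0.183 -0.006] [0.0042 0.0042] s@z [ 0.665 -0.181] t@z [ 0.655 -0.185]
loupe [ 0.538 -0.245 -0.004] [0.0097 0.0097] s@z [ 0.547 -0.238] t@z [ 0.534 -0.253]
tweez [ 0.472 -0.218 -0.005] [0.0039 0.0039] s@z [ 0.483 -0.217] t@z [ 0.47 -0.22]
```

View pics/crop.png

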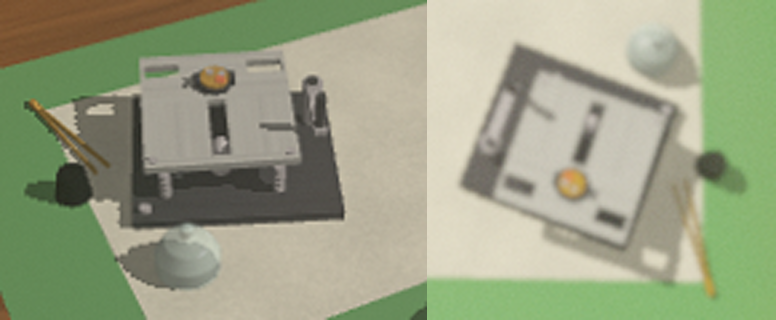

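```bash
python3 - <<'E'
from h import *
from scipy.spatial.transform import Rotation as R
o=r.get_obs(); w=o['tool_rot']; M=R.from_quat([w[1],w[2],w[3],w[0]]).as_matrix(); print(np.round(M,3))
E=np.array(r.calibration('wrist')['extrinsics']); print(np.round(E[:3,:3],3))
E
```

```text
[[-0.955  0.     0.296]
 [-0.296 -0.    -0.955]
 [ 0.    -1.     0.   ]]
[[ 0.296 -0.955  0.001]
 [ 0.91   0.281 -0.304]
 [ 0.29   0.091  0.953]]
```

Emit:
{"name": "carry_out", "arguments": {"increments": [[[0.02,0.038,0],-3,0],[[0.02,0.038,0],-3,0],[[0.02,0.038,0],-3,0],[[0.02,0.038,0],-3,0],[[0.02,0.038,0],-3,0],[[0.02,0.038,0],-3,0],[[0.02,0.038,0],-3,0],[[0.02,0.038,0],-3,0],[[0.02,0.038,0],-3,0],[[0.02,0.038,0],-3,0],[[0.02,0.038,0],-3,0],[[0.02,0.038,0],-3,0],[[0,0,0],0,0],[[0,0,0],0,0]]}}

```text
t: 3.4
eef_pos: [0.3953, -0.0456, 0.2393]
tool_rot: [0.115, -0.115, -0.698, 0.698]
contact_force: [0.6, -0.2, 0.1]
finger_gap: -0.0002
```

```bash
cat > look.py <<'E'
from h import *
import sys
fn=sys.argv[1]
c=r.calibration('wrist'); save('wrist',fn)
print(np.round(r.get_obs()['eef_pos'],4))
Z=dict(plate=.046,over_left=.054,over_right=.054,over_far=.05,front_edge=.05,far_edge=.046,clamp_pin=.091,clamp_pivot=.052)
for n in sys.argv[2:]:
    l=r.mark_of('wrist',n)
    for d in l[:2]: print(n,np.round(d['point'],1).tolist(),round(d['score'],2),np.round(atz('wrist',d['point'],Z[n],c),4)[:2])
print(r.get_obs()['t'])
E
python3 look.py w1.png over_left over_right over_far front_edge far_edge clamp_pin clamp_pivot
```

```text
[ 0.3953 -0.046   0.2393]
over_left [230.2, 86.2] 0.77 [ 0.5109 -0.0329]
over_left [519.5, 310.9] 0.68 [ 0.1513 -0.2829]
over_right [335.6, 87.8] 0.84 [ 0.4767 -0.1294]
over_far [287.1, 12.1] 0.97 [ 0.5555 -0.1061]
front_edge [538.8, 322.2] 0.93 [ 0.1189 -0.3107]
front_edge [283.5, 107.8] 0.87 [ 0.4751 -0.0754]
clamp_pin [527.8, 280.2] 0.82 [ 0.2256 -0.2702]
clamp_pin [234.7, 83.2] 0.59 [ 0.5071 -0.0418]
clamp_pivot [193.4, 54.0] 0.66 [ 0.5501 -0.0098]
clamp_pivot [491.0, 305.7] 0.63 [ 0.1712 -0.2483]
3.8
```

View pics/w1.png

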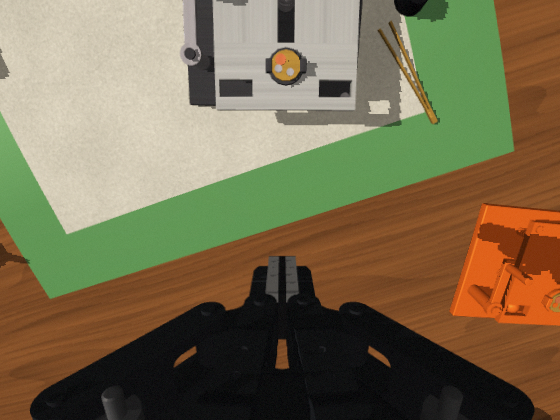

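```bash
python3 - <<'E'
from h import *
im=cv2.imread('pics/w1.png')[0:130,160:380]; cv2.imwrite('pics/c1.png',cv2.resize(im,(800,473),interpolation=2))
c=r.calibration('wrist')
a=atz('wrist',(217,108.5),.052,c);b=atz('wrist',(356.5,109.5),.052,c); print(a,b,np.linalg.norm(a-b),np.degrees(np.arctan2(-(a-b)[0],(a-b)[1])))
E
```

```text
[ 0.49621895 -0.01300579  0.052     ] [ 0.45045487 -0.14426664  0.052     ] 0.13900993564966715 -19.22110373049892
```

View pics/c1.png

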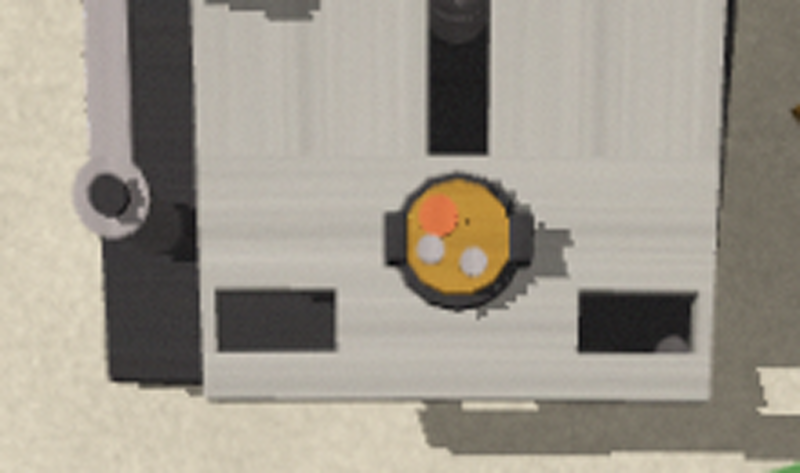

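Emit:
{"name": "carry_out", "arguments": {"increments": [[[0.007,-0.0033,-0.0325],0,0],[[0.007,-0.0033,-0.0325],0,0],[[0.007,-0.0033,-0.0325],0,0],[[0.007,-0.0033,-0.0325],0,0],[[0.007,-0.0033,-0.0325],0,0],[[0.007,-0.0033,-0.0325],0,0],[[0,0,0],0,0],[[0,0,0],0,0]]}}

```text
t: 4.8
eef_pos: [0.4378, -0.0654, 0.0451]
tool_rot: [0.115, -0.116, -0.698, 0.698]
contact_force: [-0.0, -0.4, 0.0]
finger_gap: 0.0
```

```bash
python3 look.py w2.png
```

```text
[ 0.438  -0.0654  0.0455]
4.85
```

View pics/w2.png

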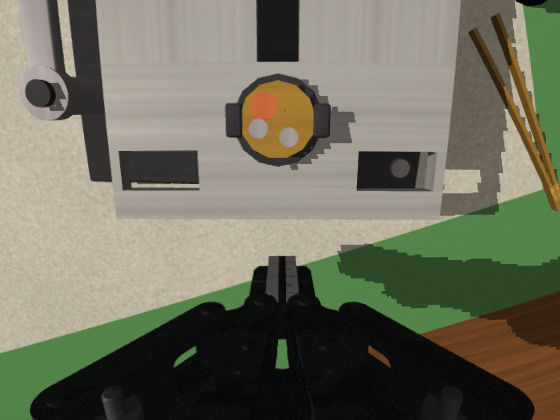

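Emit:
{"name": "carry_out", "arguments": {"increments": [[[0.0047,-0.0016,-0.002],0,0],[[0.0047,-0.0016,0],0,0],[[0.0038,-0.0013,0],0,0],[[0.0019,-0.0007,0],0,0],[[0,0,0],0,0]]}}

```text
t: 5.48
eef_pos: [0.4527, -0.0705, 0.0423]
tool_rot: [0.115, -0.115, -0.698, 0.698]
contact_force: [-0.4, 0.6, -0.2]
finger_gap: 0.0001
```

Emit:
{"name": "carry_out", "arguments": {"increments": [[[0.0019,-0.0007,0],0,0],[[0.0019,-0.0007,0],0,0],[[0.0019,-0.0007,0],0,0]]}}

```text
t: 5.85
eef_pos: [0.4585, -0.0726, 0.0423]
tool_rot: [0.115, -0.115, -0.698, 0.698]
contact_force: [0.7, -0.3, -1.6]
finger_gap: -0.0002
```

Emit:
{"name": "carry_out", "arguments": {"increments": [[[0.0019,-0.0007,0],0,0],[[0.0019,-0.0007,0],0,0]]}}

```text
t: 6.1
eef_pos: [0.4615, -0.0737, 0.0421]
tool_rot: [-0.116, 0.115, 0.698, -0.698]
contact_force: [-3.6, 1.5, 1.8]
finger_gap: 0.0003
```

Emit:
{"name": "carry_out", "arguments": {"increments": [[[0.0014,-0.0005,0],0,0],[[0.0014,-0.0005,0],0,0],[[0.0014,-0.0005,0],0,0],[[0.0014,-0.0005,0],0,0]]}}

```text
t: 6.6
eef_pos: [0.4674, -0.0758, 0.042]
tool_rot: [-0.116, 0.115, 0.698, -0.698]
contact_force: [-3.9, 1.6, -1.4]
finger_gap: 0.0001
```

Emit:
{"name": "carry_out", "arguments": {"increments": [[[0.0014,-0.0005,0],0,0],[[0.0014,-0.0005,0],0,0],[[0.0014,-0.0005,0],0,0]]}}

```text
t: 6.98
eef_pos: [0.4719, -0.0774, 0.0422]
tool_rot: [-0.115, 0.115, 0.698, -0.698]
contact_force: [-4.8, 1.6, -2.4]
finger_gap: -0.0002
```

Emit:
{"name": "carry_out", "arguments": {"increments": [[[0.0009,-0.0003,0],0,0],[[0.0009,-0.0003,0],0,0],[[0.0009,-0.0003,0],0,0]]}}

```text
t: 7.35
eef_pos: [0.4748, -0.0784, 0.0424]
tool_rot: [0.115, -0.115, -0.698, 0.698]
contact_force: [-3.6, 1.3, -1.3]
finger_gap: -0.0001
```

```bash
python3 look.py w3.png
```

```text
[ 0.4751 -0.0785  0.0424]
7.4
```

View pics/w3.png

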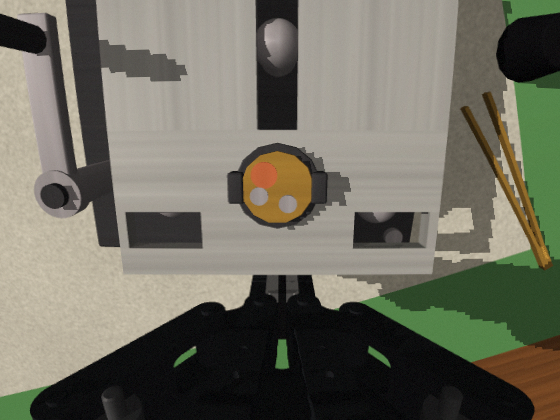

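The front balls now show at the far sides of both slots, around (172,213) and (378,215). I'll keep going slowly.

Emit:
{"name": "carry_out", "arguments": {"increments": [[[0.0009,-0.0003,0],0,0],[[0.0009,-0.0003,0],0,0]]}}

```text
t: 7.65
eef_pos: [0.4766, -0.079, 0.0424]
tool_rot: [0.115, -0.115, -0.698, 0.698]
contact_force: [-3.4, 0.9, -1.1]
finger_gap: -0.0002
```

Emit:
{"name": "carry_out", "arguments": {"increments": [[[0.0009,-0.0003,0],0,0],[[0.0009,-0.0003,0],0,0]]}}

```text
t: 7.9
eef_pos: [0.479, -0.0798, 0.0426]
tool_rot: [0.115, -0.116, -0.698, 0.698]
contact_force: [-0.9, 0.2, -0.7]
finger_gap: 0.0
```

Emit:
{"name": "carry_out", "arguments": {"increments": [[[0.0009,-0.0003,0],0,0]]}}

```text
t: 8.02
eef_pos: [0.4805, -0.0803, 0.0428]
tool_rot: [0.114, -0.116, -0.697, 0.698]
contact_force: [0.9, -1.1, -0.0]
finger_gap: 0.0002
```

Emit:
{"name": "carry_out", "arguments": {"increments": [[[0.0009,-0.0003,0],0,0]]}}

```text
t: 8.15
eef_pos: [0.4811, -0.0805, 0.0427]
tool_rot: [0.115, -0.116, -0.697, 0.698]
contact_force: [0.2, -1.4, -0.7]
finger_gap: -0.0002
```

```bash
python3 look.py w4.png
```

```text
[ 0.4811 -0.0804  0.0427]
8.2
```

View pics/w4.png

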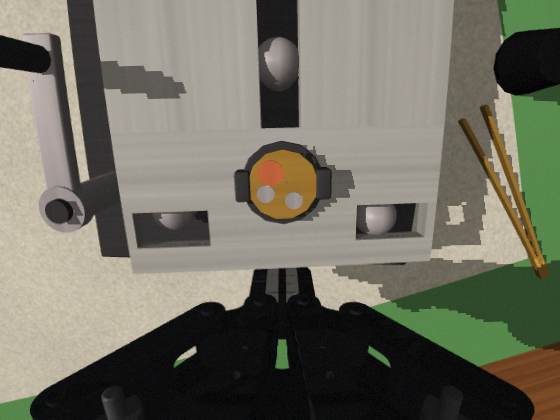

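The right end has dropped onto its ball (375,215) and the left ball (173,215) is still at the slot's far edge. I'll shift the push point about 20 mm left and rotate the plate about the right ball.

Emit:
{"name": "carry_out", "arguments": {"increments": [[[-0.0028,0.001,0],0,0],[[0.0033,0.0095,0],0,0],[[0.0033,0.0095,0],0,0],[[0,0,0],0,0]]}}

```text
t: 8.7
eef_pos: [0.4842, -0.0592, 0.0423]
tool_rot: [0.115, -0.115, -0.698, 0.698]
contact_force: [0.0, -0.1, 0.2]
finger_gap: -0.0002
```

Emit:
{"name": "carry_out", "arguments": {"increments": [[[0.0014,-0.0005,0],0,0],[[0.0014,-0.0005,0],0,0]]}}

```text
t: 8.95
eef_pos: [0.4868, -0.0613, 0.0423]
tool_rot: [0.115, -0.115, -0.698, 0.698]
contact_force: [0.1, 0.5, 0.1]
finger_gap: 0.0003
```

Emit:
{"name": "carry_out", "arguments": {"increments": [[[0.0009,-0.0003,0],0,0],[[0.0009,-0.0003,0],0,0]]}}

```text
t: 9.2
eef_pos: [0.4881, -0.0618, 0.0422]
tool_rot: [-0.116, 0.115, 0.698, -0.698]
contact_force: [-2.2, 0.7, -0.1]
finger_gap: 0.0
```

Emit:
{"name": "carry_out", "arguments": {"increments": [[[0.0009,-0.0003,0],0,0]]}}

```text
t: 9.32
eef_pos: [0.4883, -0.0617, 0.042]
tool_rot: [-0.116, 0.114, 0.698, -0.697]
contact_force: [-5.3, 3.2, 2.2]
finger_gap: 0.0002
```

Emit:
{"name": "carry_out", "arguments": {"increments": [[[0.0,0.0,0],0,0]]}}

```text
t: 9.45
eef_pos: [0.4884, -0.0616, 0.042]
tool_rot: [-0.116, 0.114, 0.698, -0.698]
contact_force: [-4.0, 2.6, 0.0]
finger_gap: -0.0
```

```bash
python3 look.py w5.png
```

```text
[ 0.4884 -0.0616  0.042 ]
9.5
```

View pics/w5.png

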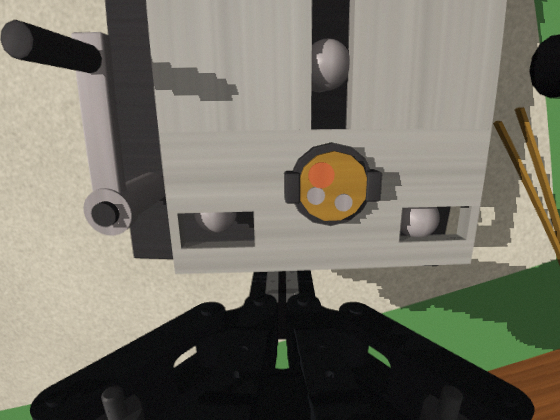

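Emit:
{"name": "carry_out", "arguments": {"increments": [[[0.0009,-0.0003,0],0,0]]}}

```text
t: 9.62
eef_pos: [0.4887, -0.0616, 0.0418]
tool_rot: [-0.117, 0.114, 0.698, -0.697]
contact_force: [-5.8, 4.9, 1.5]
finger_gap: 0.0
```

Emit:
{"name": "carry_out", "arguments": {"increments": [[[0.0009,-0.0003,0],0,0]]}}

```text
t: 9.75
eef_pos: [0.4891, -0.0616, 0.0416]
tool_rot: [-0.117, 0.114, 0.698, -0.697]
contact_force: [-6.7, 5.2, 0.1]
finger_gap: -0.0001
```

Emit:
{"name": "carry_out", "arguments": {"increments": [[[0.0009,-0.0003,0],0,0]]}}

```text
t: 9.88
eef_pos: [0.4898, -0.0618, 0.0414]
tool_rot: [-0.117, 0.113, 0.698, -0.697]
contact_force: [-6.7, 4.5, -2.2]
finger_gap: 0.0002
```

Emit:
{"name": "carry_out", "arguments": {"increments": [[[0.0005,-0.0002,0],0,0]]}}

```text
t: 10.0
eef_pos: [0.4907, -0.0623, 0.0415]
tool_rot: [-0.117, 0.114, 0.698, -0.697]
contact_force: [-6.5, 4.0, -1.6]
finger_gap: -0.0004
```

```bash
python3 look.py w6.png
```

```text
[ 0.4909 -0.0624  0.0415]
10.05
```

View pics/w6.png

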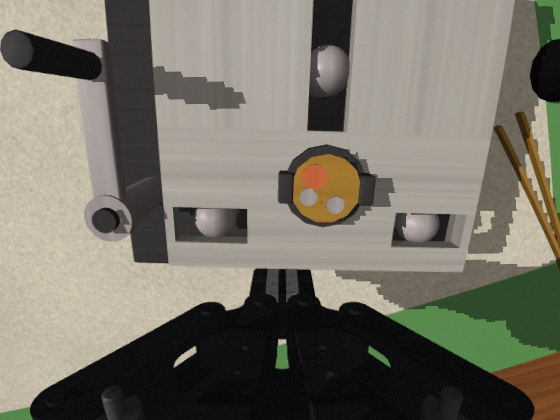

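Emit:
{"name": "carry_out", "arguments": {"increments": [[[0.0007,-0.0002,0],0,0]]}}

```text
t: 10.18
eef_pos: [0.491, -0.0623, 0.0414]
tool_rot: [-0.117, 0.113, 0.698, -0.697]
contact_force: [-8.4, 5.5, 0.7]
finger_gap: -0.0002
```

Emit:
{"name": "carry_out", "arguments": {"increments": [[[0.0007,-0.0002,0],0,0]]}}

```text
t: 10.3
eef_pos: [0.4911, -0.0624, 0.0414]
tool_rot: [-0.118, 0.113, 0.698, -0.697]
contact_force: [-10.0, 4.6, 2.3]
finger_gap: 0.0
```

Emit:
{"name": "carry_out", "arguments": {"increments": [[[0.0007,-0.0002,0],0,0]]}}

```text
t: 10.42
eef_pos: [0.4912, -0.0623, 0.0413]
tool_rot: [-0.118, 0.112, 0.698, -0.697]
contact_force: [-12.2, 5.3, 3.5]
finger_gap: 0.0001
```

Emit:
{"name": "carry_out", "arguments": {"increments": [[[0.0005,-0.0002,0],0,0]]}}

```text
t: 10.55
eef_pos: [0.4912, -0.0624, 0.0413]
tool_rot: [-0.119, 0.112, 0.698, -0.697]
contact_force: [-13.6, 5.9, 3.8]
finger_gap: 0.0001
```

The push met a firm stop with no further motion, so the plate is probably home. I'll back off and check.

Emit:
{"name": "carry_out", "arguments": {"increments": [[[-0.002,0.0007,0],0,0],[[-0.004,0.0014,0],0,0],[[-0.008,0.0028,0],0,0],[[-0.012,0.004,0.02],0,0],[[-0.01,0.0035,0.05],0,0],[[0,0,0.05],0,0],[[0,0,0.05],0,0],[[0,0,0.03],0,0],[[0,0,0],0,0],[[0,0,0],0,0]]}}

```text
t: 11.8
eef_pos: [0.4587, -0.0515, 0.2416]
tool_rot: [0.116, -0.115, -0.698, 0.698]
contact_force: [-0.0, -0.1, -0.1]
finger_gap: 0.0001
```

```bash
python3 look.py w7.png over_left over_right over_far clamp_pin clamp_pivot; python3 - <<'E'
from h import *
im=cv2.imread('pics/w7.png'); cv2.imwrite('pics/c7.png',cv2.resize(im[0:150,160:420],(800,461),interpolation=2))
save('scene','s7.png');im=cv2.imread('pics/s7.png'); cv2.imwrite('pics/cs7.png',cv2.resize(im[215:335,180:340],(800,600),interpolation=2))
E
```

```text
[ 0.4585 -0.0514  0.2412]
over_left [516.3, 348.5] 0.76 [ 0.1508 -0.282 ]
over_left [250.4, 124.4] 0.58 [ 0.534  -0.0445]
over_right [344.3, 128.6] 0.83 [ 0.4996 -0.1331]
over_far [301.6, 60.5] 0.71 [ 0.5745 -0.112 ]
over_far [411.5, 59.6] 0.68 [ 0.542  -0.2147]
clamp_pin [527.3, 325.7] 0.86 [ 0.2242 -0.2734]
clamp_pin [198.5, 51.5] 0.85 [ 0.6045 -0.0276]
clamp_pivot [210.7, 120.8] 0.98 [ 0.5505 -0.0075]
clamp_pivot [489.6, 343.1] 0.74 [ 0.1723 -0.2476]
12.1
```

View pics/c7.png

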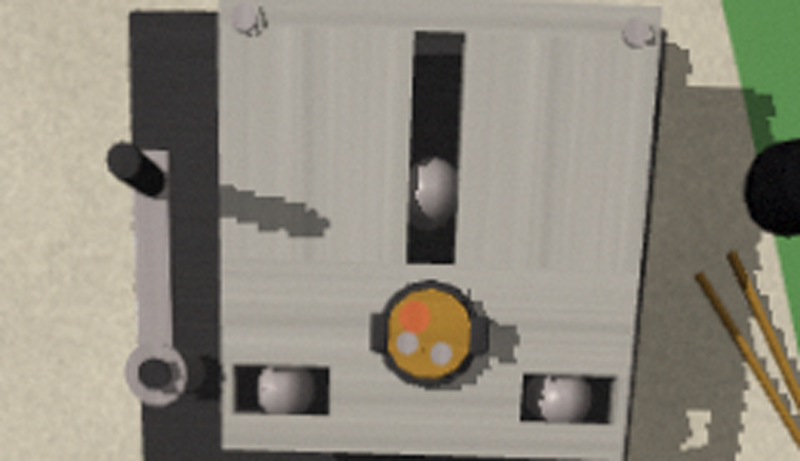

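View pics/cs7.png

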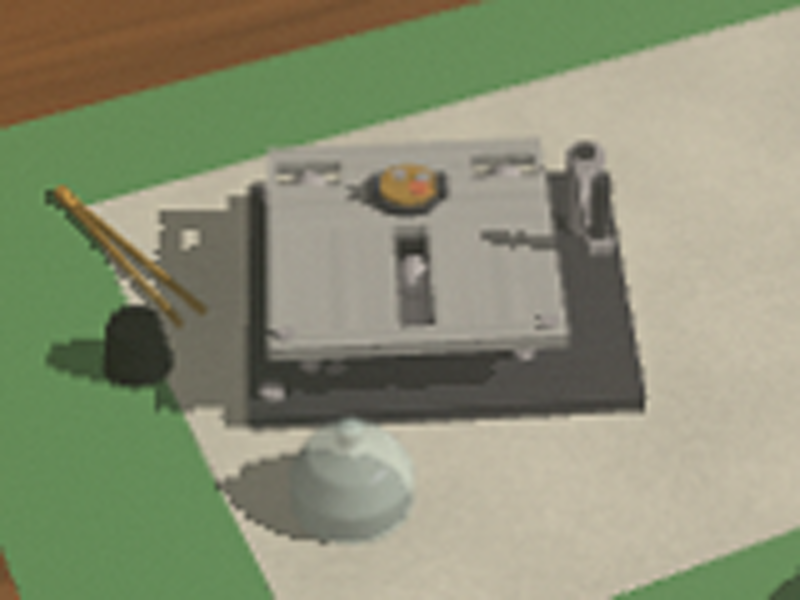

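```bash
python3 - <<'E'
from h import *
c=r.calibration('wrist')
for n,w,s in [('L',(251.6,126.7),(281.2,248.2)),('R',(344.3,129.7),(241.8,249.6))]:
    x,e=tri([ray('wrist',w,c),ray('scene',s)]); print(n,np.round(x,4),np.round(e,4))
a=atz('wrist',(251.6,126.7),.05,c);b=atz('wrist',(344.3,129.7),.05,c);print(a,b,np.linalg.norm(a-b))
# edge corners
L=(160+222/3.077,450/3.077);Rr=(160+627/3.077,461/3.077)
a=atz('wrist',L,.05,c);b=atz('wrist',Rr,.05,c);print(a,b,np.linalg.norm(a-b))
# far corners
a=atz('wrist',(160+218/3.077,3/3.077),.05,c);b=atz('wrist',(160+661/3.077,8/3.077),.05,c);print(a,b,np.linalg.norm(a-b))
E
```

```text
L [ 0.5322 -0.0429  0.0472] [0.0014 0.0014]
R [ 0.4986 -0.1332  0.0483] [0.0008 0.0008]
[ 0.531701   -0.04448152  0.05      ] [ 0.49835212 -0.1335745   0.05      ] 0.09512994701648529
[ 0.51977534 -0.01843592  0.05      ] [ 0.47207525 -0.14751562  0.05      ] 0.13761128898699784
[ 0.6456587  -0.06577586  0.05      ] [ 0.60171217 -0.19291445  0.05      ] 0.13451959243514683
```

View pics/w7.png

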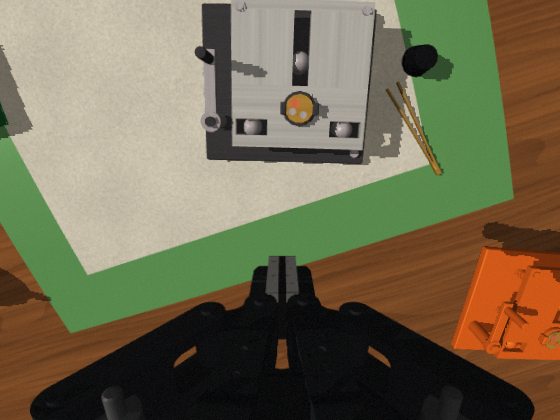

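Both front balls now sit centred in their slots. Triangulated slot tops are 47 and 48 mm, and slot spacing at z=50 mm is 95.1 mm against 96 mm expected. The plate is home. Next I plan the clamp sweep.

```bash
python3 - <<'E'
from h import *
o=r.get_obs();print(np.round(o['q'],3),np.round(o['eef_pos'],4))
piv=np.array([.550,-.008]);R=.058;a0=-18.9
def tcp(phi,d):
    a=np.radians(a0-phi);return piv+R*np.array([np.cos(a),np.sin(a)])+d*np.array([-np.sin(a),np.cos(a)])
print('start',tcp(0,.032),'contact',tcp(0,.0195))
p=tcp(0,.0195)
for k in range(6,93,6):
    q=tcp(k,.0195);print(k,np.round(q,4),np.round((q-p)*1000,1));p=q
E
```

```text
[-0.278  0.225  1.682 -0.     1.236  1.621] [ 0.459  -0.0515  0.2417]
start [0.61523831 0.00348752] contact [ 0.61118934 -0.00833855]
6 [ 0.6108 -0.0147] [-0.4 -6.4]
12 [ 0.6098 -0.0211] [-1.  -6.3]
18 [ 0.6081 -0.0272] [-1.7 -6.2]
24 [ 0.6058 -0.0332] [-2.3 -6. ]
30 [ 0.6028 -0.0389] [-2.9 -5.7]
36 [ 0.5993 -0.0442] [-3.5 -5.4]
42 [ 0.5952 -0.0492] [-4.1 -5. ]
48 [ 0.5907 -0.0537] [-4.6 -4.5]
54 [ 0.5857 -0.0577] [-5. -4.]
60 [ 0.5803 -0.0612] [-5.4 -3.5]
66 [ 0.5746 -0.064 ] [-5.7 -2.9]
72 [ 0.5686 -0.0663] [-6.  -2.3]
78 [ 0.5624 -0.0679] [-6.2 -1.6]
84 [ 0.5561 -0.0689] [-6.3 -1. ]
90 [ 0.5497 -0.0692] [-6.4 -0.3]
```

Emit:
{"name": "carry_out", "arguments": {"increments": [[[0.026,0.01,0],2.5,0],[[0.026,0.01,0],2.5,0],[[0.026,0.01,0],2.5,0],[[0.026,0.01,0],2.5,0],[[0.026,0.01,0],2.5,0],[[0.026,0.01,0],2.5,0],[[0,0,-0.027],0,0],[[0,0,-0.027],0,0],[[0,0,-0.027],0,0],[[0,0,-0.027],0,0],[[0,0,-0.027],0,0],[[0,0,-0.027],0,0],[[0,0,0],0,0],[[0,0,0],0,0]]}}

```text
t: 13.9
eef_pos: [0.6158, 0.0084, 0.0812]
tool_rot: [0.023, -0.024, -0.707, 0.707]
contact_force: [0.7, 0.3, 0.5]
finger_gap: -0.0002
```

```bash
python3 look.py w8.png
```

```text
[0.616  0.0084 0.0816]
13.95
```

View pics/w8.png

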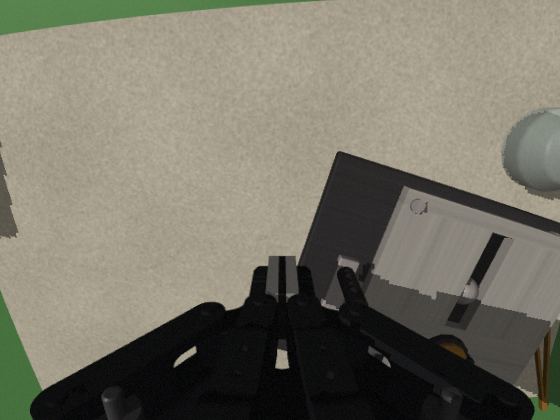

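Emit:
{"name": "carry_out", "arguments": {"increments": [[[-0.002,-0.006,0],0,0],[[-0.002,-0.006,0],0,0],[[-0.001,-0.004,0],0,0],[[-0.0004,-0.004,0],-3,0],[[-0.0004,-0.004,0],-3,0],[[-0.001,-0.006,0],-5,0]]}}

```text
t: 14.7
eef_pos: [0.6082, -0.0217, 0.0805]
tool_rot: [-0.092, 0.092, 0.701, -0.701]
contact_force: [0.0, 0.4, 0.8]
finger_gap: -0.0001
```

```bash
python3 look.py w9.png
```

```text
[ 0.6081 -0.0224  0.0804]
14.75
```

View pics/w9.png

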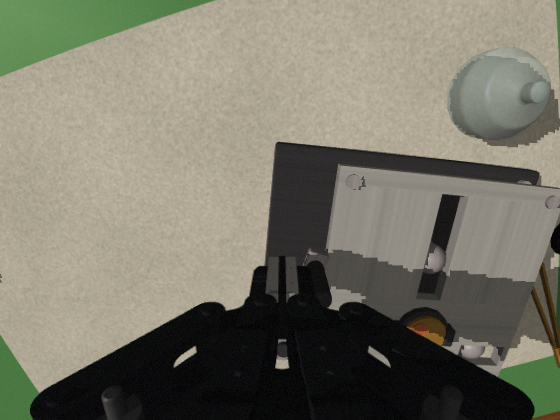

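Emit:
{"name": "carry_out", "arguments": {"increments": [[[-0.0013,-0.006,0],-6,0],[[-0.0022,-0.006,0],-6,0],[[-0.0029,-0.0057,0],-6,0],[[-0.0035,-0.0054,0],-6,0],[[-0.0041,-0.005,0],-6,0],[[-0.0046,-0.0045,0],-6,0],[[-0.005,-0.004,0],-6,0],[[-0.0054,-0.0035,0],-5,0],[[-0.0057,-0.0029,0],-5,0]]}}

```text
t: 15.88
eef_pos: [0.5737, -0.0647, 0.0805]
tool_rot: [-0.389, 0.39, 0.59, -0.59]
contact_force: [0.8, 1.5, -0.5]
finger_gap: -0.0001
```

```bash
python3 look.py w10.png; python3 -c "
from h import *
o=r.get_obs();print(np.round(o['q'],3),o['contact_force'])
save('scene','s10.png');im=cv2.imread('pics/s10.png'); cv2.imwrite('pics/cs10.png',cv2.resize(im[155:335,160:360],(667,600),interpolation=2))"
```

```text
[ 0.573  -0.0649  0.0804]
15.925
[-0.246  0.601  1.576 -0.     0.965  2.496] [-0.7029245   0.55883142 -0.643796  ]
```

View pics/w10.png

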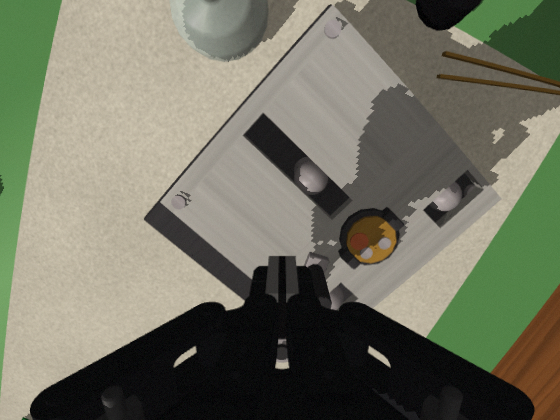

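View pics/cs10.png

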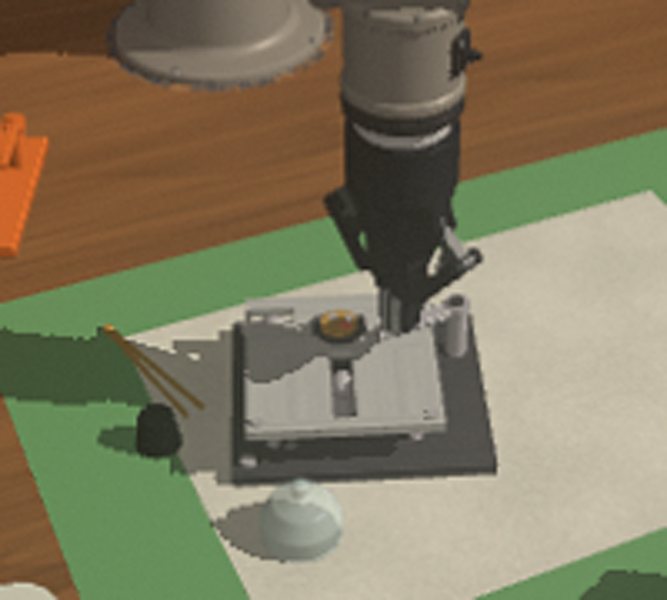

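The bar follows and passes over the plate. On to the stop.

Emit:
{"name": "carry_out", "arguments": {"increments": [[[-0.0058,-0.0022,0],-4,0],[[-0.006,-0.0018,0],-4,0]]}}

```text
t: 16.23
eef_pos: [0.5622, -0.0686, 0.0805]
tool_rot: [-0.429, 0.429, 0.562, -0.562]
contact_force: [1.1, 0.6, 0.7]
finger_gap: 0.0005
```

Emit:
{"name": "carry_out", "arguments": {"increments": [[[-0.003,-0.0006,0],-2,0],[[-0.003,-0.0004,0],-2,0]]}}

```text
t: 16.48
eef_pos: [0.556, -0.0696, 0.0804]
tool_rot: [-0.449, 0.449, 0.547, -0.546]
contact_force: [0.2, 0.4, -0.4]
finger_gap: -0.0003
```

Emit:
{"name": "carry_out", "arguments": {"increments": [[[-0.0025,-0.0002,0],-1,0],[[-0.002,0,0],0,0]]}}

```text
t: 16.73
eef_pos: [0.5514, -0.0698, 0.0804]
tool_rot: [-0.453, 0.453, 0.543, -0.543]
contact_force: [1.8, -0.7, 0.1]
finger_gap: 0.0002
```

Emit:
{"name": "carry_out", "arguments": {"increments": [[[-0.0015,0,0],0,0],[[-0.001,0,0],0,0]]}}

```text
t: 16.98
eef_pos: [0.5503, -0.0701, 0.0807]
tool_rot: [-0.452, 0.454, 0.543, -0.542]
contact_force: [7.2, -1.3, -1.5]
finger_gap: -0.0
```

Emit:
{"name": "carry_out", "arguments": {"increments": [[[-0.001,0,0],0,0],[[-0.001,0,0],0,0]]}}

```text
t: 17.23
eef_pos: [0.5493, -0.0708, 0.081]
tool_rot: [-0.451, 0.455, 0.543, -0.542]
contact_force: [8.9, -3.4, -2.0]
finger_gap: 0.0
```

```bash
python3 look.py w11.png
```

```text
[ 0.5493 -0.0708  0.0811]
17.275
```

View pics/w11.png

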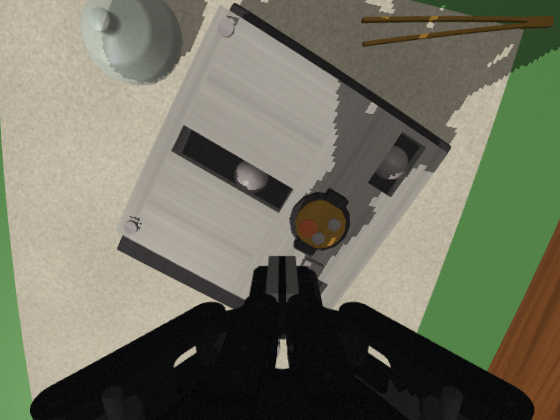

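Firm resistance of about 9 N, so it's at the stop. I'll back off the way I came, lift and verify.

Emit:
{"name": "carry_out", "arguments": {"increments": [[[0.003,0.001,0],0,0],[[0.005,0.001,0],0,0],[[0.005,0.001,0],0,0],[[0,0,0.03],3,0],[[0,0,0.05],8,0],[[-0.02,0.01,0.05],8,0],[[-0.03,0.01,0.05],8,0],[[-0.03,0,0.0],8,0],[[-0.03,0,0.0],8,0],[[0,0,0.0],8,0],[[0,0,0.0],8,0],[[0,0,0.0],8,0],[[0,0,0],0,0]]}}

```text
t: 18.9
eef_pos: [0.4497, -0.0464, 0.2602]
tool_rot: [-0.079, 0.079, 0.703, -0.703]
contact_force: [-0.3, 0.7, -0.6]
finger_gap: 0.0001
```

```bash
python3 look.py w12.png over_left over_right clamp_pin clamp_pivot; python3 - <<'E'
from h import *
im=cv2.imread('pics/w12.png'); cv2.imwrite('pics/c12.png',cv2.resize(im[0:200,140:420],(800,571),interpolation=2))
save('scene','s12.png');im=cv2.imread('pics/s12.png'); cv2.imwrite('pics/cs12.png',cv2.resize(im[215:335,180:340],(800,600),interpolation=2))
save('top','t12.png');a=cv2.imread('pics/t12.png'); cv2.imwrite('pics/ct12.png',a)
for n in('clamp_pin','clamp_pivot','dome','loupe','over_left','over_right'):
    print(n,[(np.round(d['point'],1).tolist(),round(d['score'],2)) for d in r.mark_of('scene',n)[:2]])
E
```

```text
[ 0.4498 -0.0465  0.2603]
over_left [259.6, 112.0] 0.94 [ 0.5338 -0.0425]
over_left [488.8, 351.6] 0.74 [ 0.1523 -0.281 ]
over_right [349.6, 126.2] 0.96 [ 0.4984 -0.1329]
over_right [546.2, 356.7] 0.57 [ 0.117  -0.3693]
clamp_pin [280.5, 108.7] 0.82 [ 0.5315 -0.0647]
clamp_pin [499.0, 330.3] 0.59 [ 0.2235 -0.2699]
clamp_pivot [461.8, 345.0] 0.82 [ 0.173  -0.2431]
clamp_pivot [226.5, 104.7] 0.71 [ 0.549  -0.0101]
19.15
clamp_pin [([273.5, 236.2], 0.61), ([157.1, 194.1], 0.61)]
clamp_pivot [([299.5, 244.0], 0.68), ([163.9, 192.0], 0.53)]
dome [([248.2, 315.2], 0.7), ([206.7, 266.4], 0.55)]
loupe [([206.5, 289.2], 0.62), ([296.5, 247.5], 0.19)]
over_left [([280.8, 249.4], 0.57), ([150.8, 193.5], 0.56)]
over_right [([240.3, 245.8], 0.77), ([120.8, 190.8], 0.76)]
```

View pics/c12.png

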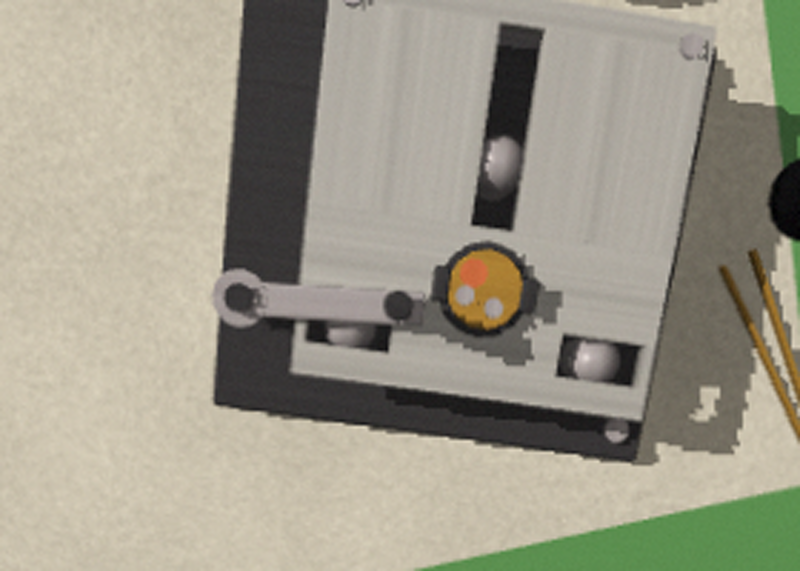

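View pics/cs12.png

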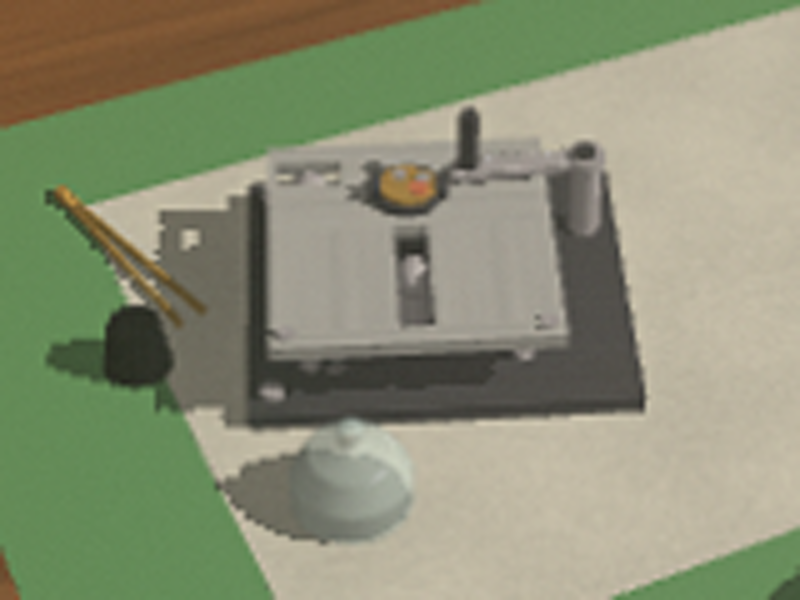

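View pics/ct12.png

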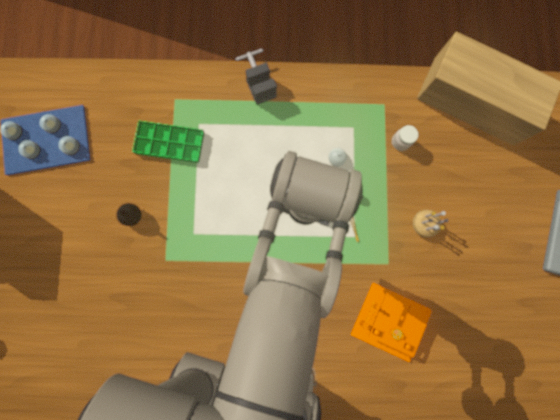

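Pin measured at (0.5315, −0.065), which puts the bar at about 1.5 rad, and the plate looks the same as before the swing. The scene's other things haven't moved. Handing in.

```bash
python3 -c "
from h import *
print(r.hand_in()); print(r.get_obs()['t'])"
```

```text
the job is handed in; nothing more can be done
None
the job is handed in; nothing more can be done
```

The plate is home on its balls, the clamp bar is across at its stop, and the job is handed in. It took about 19 s of the 58 s.

- **Pushing the plate home:** I pushed it by the middle of its front edge with the fingers closed. The right slot dropped first, so I moved the push point about 20 mm left and turned the plate about the right ball until it met a firm stop. The push briefly reached about 15 N at that stop. That is above the 7 N you called safe and around where the plate may climb out, but well under the 25 N limit. It did not climb out.
- **Plate check:** With the clamp still parked, both front balls sat centred in their slots and the far ball was in its slot. The two front slot tops measured 47 and 48 mm high (home is about 50 mm, off the ball 53 mm or more). I did not measure the far slot's height again after the push.
- **Clamp:** I swept the bar round by its pin until it resisted with about 9 N, then backed off and lifted clear. The pin's position gives about 1.55 rad, which agrees with the 1.5 rad stop within measuring error.
- **After the swing:** In the pictures the plate sat unchanged, and the dome, loupe, tweezers and the other things stood where they were at the start. The robot touched nothing.

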